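Close the loaded centrifuge: cover on, wing nut snug

ROBOT

A 6-joint arm with a two-finger parallel gripper is mounted at the origin on the work surface. World frame = base frame: x ahead of the robot, y to its left, z up, the work surface at z = 0. Lengths are in mm, angles in degrees, forces in N, time in s.
With the tool pointing down it reaches from about 350 to 1000 mm from the base axis. Payload 7.1 kg.
Tool frame: the origin (TCP) lies at the very end of the fingers, on their centre line; the grasp point (between the pads) lies 19 mm behind it; z points along the fingers, y is the line along which they close (so a half turn about z gives the same grasp; the last joint's range is limited). The gripper opens to 85 mm and grips with 20 to 120 N. Pads are 22 mm wide; open, the fingers measure 114 mm over their backs; the gripper's body (76 mm by 85 mm) begins 54 mm behind the grasp point. The pads swing forward as they close: fully open they stand 13 mm farther back than shut.
Start: joints at [-76.547, 24.242, 93.386, -0, 62.372, -1.089], TCP at [156.946, -604.957, 231.319] pointing down, gripper open.
Joint ranges: [-172.04, 172.04], [-51.8, 120.97], [4.93, 147.93], [-75.15, 255.16], [6.16, 154.13], [-145.62, 145.62]. Speed limits (degrees/s): [136.94, 136.94, 172.46, 180, 180, 180].

INTERFACE

Orientations are given as [roll, pitch, yaw] about the fixed x, y, z axes, in that order (R = Rz(yaw) Ry(pitch) Rx(roll)).
In Python, from workcell import env gives the robot as it stands. The module is installed in compiled form; this text tells all that it offers.
- The arm moves only by the shell command python3 -m handwheel 'ROWS' [FORCE]. ROWS is JSON, a list that holds one entry, the list of rows, each a list of 7 numbers: the finger opening in cm, from 0 to 8.54, then the shift along the tool's x, y, z in cm, then the turn, a rotation vector about the tool's x, y, z in degrees. In form: [[[grip, dx, dy, dz, wx, wy, wz], ...]]. A call has 1 to 12 rows; each row is the pose to reach, as a shift and turn from the pose commanded when the call began, along the tool's axes at that moment; what a row does not reach only later rows make up. A row lasts 1/12 s, in which the tool goes at most 41.7 mm and 7.16 degrees, less where a joint would pass 70% of its speed; a pose out of reach is approached as far as the arm can. A call with a gripper value outside its range is refused whole. The fingers move at their own pace and stop on an object; FORCE is the grip in N (left out, the last holds). Time passes only in rows, so rows that repeat a pose let the fingers close. It gives the time, the measured TCP pose, the force, the opening and the grip force at its end, in the units of the state.
- env.state(): the state, without advancing time (a new reading comes with each control period).
- env.snapshot(name): name is "side" or "top"; returns (picture, depth): 400x640x3 uint8, red, green, blue; 400x640 float32, mm along the optical axis (not along the pixel's ray), 0 where there is no reading.
- env.calibration(name): a dict with "mtx" (3x3 intrinsics, pixels), "pose" (4x4, takes a point from camera to world coordinates). Camera axes: x right, y up, looking along -z (the intrinsics and any distortion apply to the point x, -y, -z); pixel columns grow to the right and rows downward; lengths in mm; the calibration is good to about 2 mm. A picture is of the moment at which its call begins. calibration takes no time and is no camera call.
- env.close_job(): hands the job in; it is judged then, once.
The state is a dict: "clock": time; "joint_pos": joint angles; "qd": joint speeds; "joint_torque": joint torques, N m; "tcp_pos": TCP position; "tcp_rot": TCP orientation; "ft_force": force on the tool from outside, world axes, zero at the start; "torque": the same for the moment, N m; "finger_gap": opening from 0.0 (shut) to 1.0 (fully open); "gripper_force": force on a finger pad.
Only numpy, scipy, OpenCV 4.12 (cv2) and the standard library are available. Lean on these libraries where they do the work, as an engineer would, in place of code of your own. Each camera call takes 0.05 s, during which the arm holds its last target. There are 200 camera calls.

TASK

The centrifuge is loaded: close it up. Put the blue rotor cover over the centre stud, with the orange wing nut coming up through the cover's slot, so that it lies flat and fully home on the black seal; then turn the wing nut clockwise until it holds the cover down snugly (hand-tight, not forced), and let go. Leave the other things on the bench where they are.

Things in the scene. Friction and masses are not known exactly. Their poses are not given: they have to be found in the camera images.
- cover: Loose rotor cover, 0.26 to 0.47 kg, flat on the bench: blue disc, 164 mm in diameter, 5 mm thick, with a white block in its middle, 80 mm long (x), 56 mm wide (y), top 32 mm above the disc's underside. A slot 64 mm (x) by 15.5 mm (y) goes right through block and disc at the centre. Origin: centre of the underside, z up. Grip the block across its width. Half a turn about z makes no difference.
- wing_nut: Orange wing nut on the centre stud: flat bar 60 mm long (x), 12 mm thick (y), 22 mm high (z). Origin: centre of its underside, on the stud's axis. Turns clockwise from above only, sinking 2.55 mm per rad, stays where left, cannot come off. Yaw differs between runs; starts 33 to 37 mm above the seat: 1.6 to 4.8 mm above the block's top once the cover is seated.
- nut_top (a point): Centre of the wing nut's top, 22 mm above its origin; axes as the nut's. The nut turns freely (0.05 N m) until, after 0.6 to 1.9 rad, its wings meet the cover's block crosswise to the slot; then the seal gives 1 mm (24 N per mm of nut travel) and is solid. Hand-tight comes 0.4 to 0.9 rad after the touch: the torque, weak and unsteady before, climbs past 0.3 N m. Over 2 N m is forcing it.
- seat (a point): Centre of the top of the centrifuge's black seal ring (136 to 160 mm in diameter), 72 mm above the bench, on the stud's axis: the cover's origin belongs here. Centrifuge: fixed white round housing, 230 mm in diameter, rim as high as the seal, control panel at -x of this frame, tube caps inside. Six round-topped guide pins reach 11.5 mm above the seal around the cover, with 3 mm of play.
- thermometer: Bystander: blue thermometer stick, 18 mm thick, 130 mm long, lying along x between the centrifuge and the cover's starting place; origin under its middle.
- tube_rack: Bystander: white tube rack 70 x 160 mm, 67 mm high with its tubes; origin under its middle.
- reagent: Bystander: white bottle, 64 mm in diameter, 120 mm high, yellow cap; origin under its middle.
- round_box: Bystander: black round box, 80 mm in diameter, 30 mm high; origin under its middle.
- beaker: Bystander: glass beaker, 60 mm in diameter, 70 mm high; origin under its middle.
- slide_box: Bystander: green box 90 x 120 mm, 35 mm high; origin under its middle.
- spatula: Bystander: spatula 170 mm long lying on the bench; origin under its middle.
There are look-alikes about, which are no part of the job. Several things look just like the cover: the one meant starts farthest to the robot's left.

How it is judged:
By the outcome, as a careful person would: the job done as asked, in the order asked, and still so for the second after the job is handed in, with the robot touching nothing.
It also fails if it takes over 67 s, if anything falls off the work surface, if the arm or the gripper's body presses on something with over 40 N, if the wrist force passes 120 N, or if a joint passes its speed limit or range.

## Working session

There is one attempt and no reset: what is moved stays moved. The work goes in short steps, Python scripts to look and compute and a shell command to move; the robot and the scene stay as the last step left them, time stands still between calls to the robot, and variables do not carry over. Pictures are saved under pics/ and viewed, at most 10 in all, crops included, and the job is handed in when it is done.

```bash
mkdir -p pics
cat > h.py <<'E'
import numpy as np, cv2
from workcell import env
def snap(n,f):
    im,d=env.snapshot(n); cv2.imwrite(f'pics/{f}.png',im[:,:,::-1]); np.save(f'pics/{f}.npy',d); np.save(f'pics/{f}_im.npy',im); return im,d
def cloud(n,d):
    c=env.calibration(n);K=np.array(c['mtx']);P=np.array(c['pose'])
    v,u=np.mgrid[:400,:640]
    X=np.stack([(u-K[0,2])/K[0,0]*d,-(v-K[1,2])/K[1,1]*d,-d],-1)
    W=X@P[:3,:3].T+P[:3,3]; W[d==0]=np.nan; return W
E
python3 - <<'E'
from h import *
for n in('top','side'):
    im,d=snap(n,n+'0'); c=env.calibration(n); print(n,c, (d==0).mean())
print(env.state())
E
```

```text
top {'mtx': array([[509.95603784,   0.        , 318.99699115],
       [  0.        , 509.95603784, 198.55353051],
       [  0.        ,   0.        ,   1.        ]]), 'pose': array([[-8.07571304e-03,  9.95883712e-01, -9.02796542e-02,
         4.02904966e+02],
       [-9.99940547e-01, -7.38098802e-03,  8.02647257e-03,
        -3.02242501e+01],
       [ 7.32708024e-03,  9.03391063e-02,  9.95884110e-01,
         1.70489612e+03],
       [ 0.00000000e+00,  0.00000000e+00,  0.00000000e+00,
         1.00000000e+00]])} 0.0040625
side {'mtx': array([[391.28692551,   0.        , 314.64545852],
       [  0.        , 391.28692551, 196.31315995],
       [  0.        ,   0.        ,   1.        ]]), 'pose': array([[-9.07929568e-01,  2.18791182e-01, -3.57483312e-01,
         7.36993507e+01],
       [-4.18471471e-01, -4.25690888e-01,  8.02289783e-01,
         9.92213692e+02],
       [ 2.33565413e-02,  8.78019183e-01,  4.78055212e-01,
         7.25763692e+02],
       [ 0.00000000e+00,  0.00000000e+00,  0.00000000e+00,
         1.00000000e+00]])} 0.00534375
{'clock': 0.1, 'joint_pos': array([-7.65479141e+01,  2.42823490e+01,  9.34269838e+01, -9.14725096e-05,
        6.23726459e+01, -1.08795966e+00]), 'qd': array([ 0.02642443, -0.12072894, -0.0976205 , -0.00099617, -0.07364   ,
        0.03582969]), 'joint_torque': array([ 2.48758133e-04, -5.58425438e+01, -2.82445067e+01, -2.48900437e-05,
        3.08494069e-03,  7.65616733e-06]), 'tcp_pos': array([ 156.82608729, -604.49069944,  230.59888077]), 'tcp_rot': array([-1.79918035e+02, -1.47558891e-03,  1.45400869e+01]), 'ft_force': array([ 0.42383357,  0.32383097, -0.24527741]), 'torque': array([0.06337015, 0.01176542, 0.01671581]), 'gripper_force': 0.0, 'finger_gap': 1.0015128157963213}
```

View pics/top0.png

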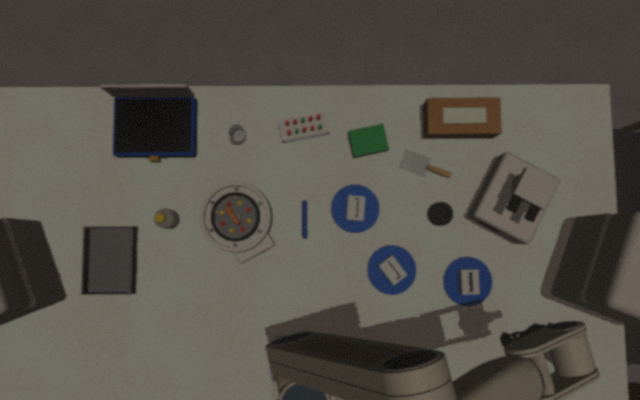

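View pics/side0.png

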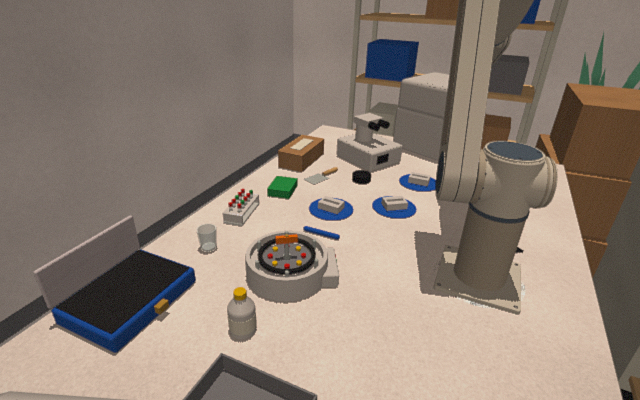

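The top view shows the target cover at about (355,208), the leftmost of three; the centrifuge is at (237,216), its panel toward lower right, with the thermometer at (305,220) between them.

Run:
```python
from h import *
W={};I={}
for n in('top','side'):
    d=np.load(f'pics/{n}0.npy');I[n]=np.load(f'pics/{n}0_im.npy');W[n]=cloud(n,d)
im=I['top'];w=W['top'];hsv=cv2.cvtColor(im,cv2.COLOR_RGB2HSV)
H,S,V=[hsv[...,i] for i in range(3)]
def box(u0,u1,v0,v1):
    m=np.zeros((400,640),bool);m[v0:v1,u0:u1]=1;return m
def rep(name,m,w=w):
    p=w[m];p=p[~np.isnan(p[:,0])]
    r=cv2.minAreaRect(p[:,:2].astype(np.float32))
    c,s=p.mean(0),p.std(0);ev,e=np.linalg.eigh(np.cov(p[:,:2].T))
    print(name,len(p),'mean',c.round(1),'zmed',np.median(p[:,2]).round(1),'rect',np.round(r[0],1),np.round(r[1],1),round(r[2],1),'pca',np.degrees(np.arctan2(e[1,1],e[0,1])).round(1))
blue=(H>100)&(H<130)&(S>130)
m=blue&box(325,385,180,240);rep('cover disc',m)
cs,_=cv2.findContours(m.astype(np.uint8),0,1);c=max(cs,key=cv2.contourArea);print('ell',cv2.fitEllipse(c))
rep('block',(w[...,2]>22)&(w[...,2]<45)&box(340,375,190,228))
print('slot?',im[200:218:2,348:364:2].mean(-1).astype(int))
rep('thermo',blue&box(298,313,195,245))
rep('housing',(w[...,2]>62)&(w[...,2]<82)&box(195,280,175,262))
m=(H>3)&(H<18)&(S>150)&box(215,258,195,238);rep('nut',m)
v,u=np.nonzero(m);print(u.mean(),v.mean())
hs=cv2.cvtColor(I['side'],cv2.COLOR_RGB2HSV);m=(hs[...,0]>3)&(hs[...,0]<16)&(hs[...,1]>170)&box(270,302,230,247)
rep('nut side',m,W['side'])
blk=W['side'];rep('block side',(blk[...,2]>25)&(blk[...,2]<45)&box(312,350,190,222),blk)
b=cv2.resize(im[170:260,190:400],None,fx=3.8,fy=3.8,interpolation=3);b2=cv2.resize(I['side'][185:305,230:390],None,fx=4,fy=4)[:,:,::-1]
cv2.imwrite('pics/c1.png',b[:,:,::-1])
```

```text
cover disc 1070 mean [ 522.4 -162.2    3.6] zmed 3.6 rect [ 523.5 -163.6] [150.1 151.5] 83.9 pca 77.7
ell ((354.739013671875, 208.34962463378906), (44.37551498413086, 44.91558074951172), 137.87820434570312)
block 331 mean [ 524.7 -161.8   30.6] zmed 30.5 rect [ 524.7 -161.8] [55.9 80.8] 84.6 pca 173.9
slot? [[ 86 100 103 104  89  82 103 104]
 [ 91 106 106 103  91  77 102 105]
 [ 94 103 104 105  85  82 104 105]
 [ 98 105 103 103  88  84 104 105]
 [100 107 106 104  84  86 102 105]
 [ 98 109 102 101  83  86 106  99]
 [100 105 104 104  87  91 100 103]
 [102 104 105 102  75  93 106  99]
 [100 105 104  99  75  99 105 101]]
thermo 65 mean [485.7   5.4  15.9] zmed 15.5 rect [486.5   6.3] [  6.7 108.9] 89.9 pca -178.9
housing 1619 mean [496.1 227.7  70. ] zmed 70.1 rect [496.4 227.2] [225.9 222.3] 89.4 pca 69.5
nut 59 mean [497.7 226.5 125.3] zmed 126.6 rect [502.9 230.4] [71.9  9.1] 36.3 pca -144.7
232.135593220339 214.76271186440678
nut side 171 mean [494.4 228.2 120.3] zmed 121.4 rect [510.9 187.2] [ 58.2 114.4] 21.6 pca -136.8
block side 192 mean [ 521.3 -161.1   30.7] zmed 31.1 rect [ 523.1 -164.3] [61.  81.6] 86.0 pca 177.9
```

View pics/c1.png

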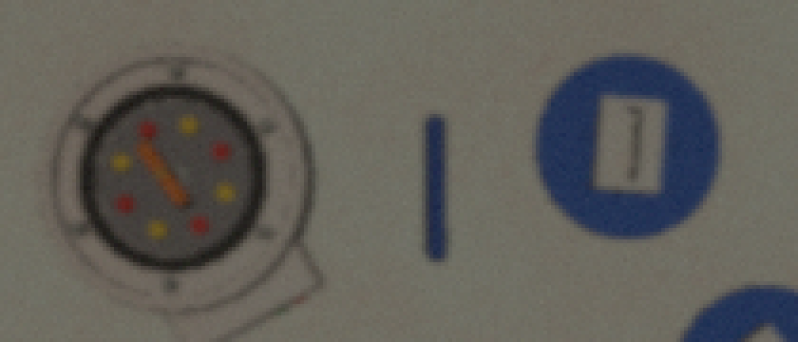

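Top view crop: nut in centrifuge runs from (145,145) to (185,205), i.e. yaw ≈ 35°; cover's slot is nearly along x. Measured sizes agree (block 55.9×80.8, top 31; nut top ≈127). Refine the axis and work out the first move.

```bash
cat >> h.py <<'E'
from scipy.spatial.transform import Rotation as R
def onplane(n,u,v,z):
    c=env.calibration(n);K=np.array(c['mtx']);P=np.array(c['pose'])
    r=P[:3,:3]@np.array([(u-K[0,2])/K[0,0],-(v-K[1,2])/K[1,1],-1]);t=P[:3,3]
    return t+r*(z-t[2])/r[2]
def rel(x,y,z,yaw):
    s=env.state();R0=R.from_euler('xyz',s['tcp_rot'],degrees=True)
    d=R0.inv().apply(np.array([x,y,z])-s['tcp_pos'])/10
    print('d cm',d.round(2),'rot',(R0.inv()*R.from_euler('xyz',[180,0,yaw],degrees=True)).as_rotvec(degrees=True).round(1))
def st():
    s=env.state();print({k:np.round(s[k],2) for k in('clock','joint_pos','tcp_pos','tcp_rot','ft_force','torque','finger_gap','gripper_force')})
E
python3 - <<'E'
from h import *
im=np.load('pics/top0_im.npy');print('disc',onplane('top',354.74,208.35,5))
hsv=cv2.cvtColor(im,cv2.COLOR_RGB2HSV);g=im.mean(-1)
# seal ring outer edge: dark
m=(g<50).astype(np.uint8);m[:175]=0;m[262:]=0;m[:,:195]=0;m[:,280:]=0
cs,_=cv2.findContours(m,0,1);c=max(cs,key=cv2.contourArea);c=cv2.convexHull(c);e=cv2.fitEllipse(c);print(e,onplane('top',*e[0],72), np.array(e[1])*1640/510)
H,S=hsv[...,0],hsv[...,1]
m=(H>3)&(H<18)&(S>140);m[:195]=0;m[240:]=0;m[:,:215]=0;m[:,258:]=0
n,l,stt,ce=cv2.connectedComponentsWithStats(m.astype(np.uint8));print(stt,ce)
k=1+stt[1:,4].argmax();pts=np.argwhere(l==k)[:,::-1].astype(np.float32);r=cv2.minAreaRect(pts)
print(r,onplane('top',*ce[k],128),onplane('top',*r[0],128))
W=np.array([onplane('top',*p,128) for p in pts]);ev,e=np.linalg.eigh(np.cov(W[:,:2].T));print(np.degrees(np.arctan2(e[1,1],e[0,1])))
rel(524,-162,200,174.3)
E
```

```text
disc [ 523.23574761 -163.15134806    5.        ]
((235.02532958984375, 216.34312438964844), (47.72606658935547, 48.491127014160156), 70.03014373779297) [495.74279581 225.89185623  72.        ] [153.47205727 155.93225157]
[[     0      0    640    400 255930]
 [   226    205     13     19     70]] [[319.5239206  199.49584261]
 [232.04285714 214.7       ]]
((231.82830810546875, 214.7209930419922), (20.570825576782227, 4.323803901672363), 58.392494201660156) [497.71568385 226.35424321 128.        ] [497.65574883 227.01637011 128.        ]
-145.69040048880223
d cm [ 46.65 -33.61   3.11] rot [-0.000e+00 -1.000e-01 -1.598e+02]
```

```bash
python3 -m handwheel '[[[8.5,4,-3,0.2,0,0,-7],[8.5,8,-6,0.4,0,0,-14],[8.5,12,-9,0.6,0,0,-21],[8.5,16,-11.5,0.8,0,0,-28],[8.5,20,-14.4,1,0,0,-35],[8.5,24,-17.3,1.2,0,0,-42],[8.5,28,-20.2,1.4,0,0,-49],[8.5,32,-23,1.6,0,0,-56],[8.5,36,-26,1.8,0,0,-63],[8.5,40,-29,2,0,0,-70],[8.5,44,-31.7,2.2,0,0,-77],[8.5,46.6,-33.6,2.4,0,0,-84]]]' 60
python3 - <<'E'
from h import *
st();rel(523.8,-162.3,120,174.3)
E
```

```text
clock: 1.1
tcp_pos: [476.5, -218.4, 210.7]
tcp_rot: [-180.0, -0.0, 98.9]
ft_force: [0.9, -0.5, 0.6]
finger_gap: 0.994
gripper_force: 0.0
{'clock': np.float64(1.1), 'joint_pos': array([-25.93,  17.36, 107.08,  -0.  ,  55.57, -34.81]), 'tcp_pos': array([ 476.47, -218.41,  210.66]), 'tcp_rot': array([-1.7999e+02, -1.0000e-02,  9.8890e+01]), 'ft_force': array([ 0.94, -0.47,  0.58]), 'torque': array([-0.04, -0.08,  0.01]), 'finger_gap': np.float64(0.99), 'gripper_force': np.float64(0.0)}
d cm [4.81 5.55 9.07] rot [ -0.   -0.  -75.4]
```

```bash
python3 -m handwheel '[[[8.5,2,2,2,0,0,-7],[8.5,4,4,4,0,0,-14],[8.5,4.8,5.5,6,0,0,-21],[8.5,4.8,5.5,8,0,0,-28],[8.5,4.8,5.5,9,0,0,-35],[8.5,4.8,5.5,9,0,0,-42],[8.5,4.8,5.5,9,0,0,-49],[8.5,4.8,5.5,9,0,0,-56],[8.5,4.8,5.5,9,0,0,-63],[8.5,4.8,5.5,9,0,0,-70],[8.5,4.8,5.5,9,0,0,-75.4],[8.5,4.8,5.5,9,0,0,-75.4]]]'
python3 -m handwheel '[[[8.5,0,0,0,0,0,0],[8.5,0,0,0,0,0,0]]]'
python3 - <<'E'
from h import *
st();rel(523.8,-162.3,9,174.3)
E
```

```text
clock: 2.1
tcp_pos: [522.7, -164.6, 120.5]
tcp_rot: [180.0, -0.0, 174.1]
ft_force: [-0.1, -0.0, 0.6]
finger_gap: 0.992
gripper_force: 0.0
clock: 2.27
tcp_pos: [522.8, -164.7, 120.7]
tcp_rot: [180.0, -0.0, 173.8]
ft_force: [0.7, -0.1, -0.2]
finger_gap: 0.998
gripper_force: 0.0
{'clock': np.float64(2.27), 'joint_pos': array([ -18.73,   26.82,  107.31,    0.  ,   45.89, -102.51]), 'tcp_pos': array([ 522.83, -164.68,  120.69]), 'tcp_rot': array([ 1.8000e+02, -2.0000e-02,  1.7378e+02]), 'ft_force': array([ 0.68, -0.14, -0.22]), 'torque': array([ 0.1 , -0.05, -0.03]), 'finger_gap': np.float64(1.0), 'gripper_force': np.float64(0.0)}
d cm [-0.07  0.25 11.17] rot [ 0.  -0.  -0.5]
```

```bash
python3 -m handwheel '[[[8.5,-0.07,0.25,3,0,0,-0.5],[8.5,-0.07,0.25,6,0,0,-0.5],[8.5,-0.07,0.25,8,0,0,-0.5],[8.5,-0.07,0.25,9.5,0,0,-0.5],[8.5,-0.07,0.25,10.5,0,0,-0.5],[8.5,-0.07,0.25,11,0,0,-0.5],[8.5,-0.07,0.25,11.35,0,0,-0.5],[8.5,-0.07,0.25,11.35,0,0,-0.5],[8.5,-0.07,0.25,11.35,0,0,-0.5]]]'
python3 -m handwheel '[[[7,0,0,0,0,0,0],[6.2,0,0,0,0,0,0],[5.2,0,0,0,0,0,0],[5,0,0,0,0,0,0],[5,0,0,0,0,0,0],[5,0,0,0,0,0,0],[5,0,0,0,0,0,0],[5,0,0,0,0,0,0]]]' 40
python3 - <<'E'
from h import *
st();snap('side','side1')
im=cv2.imread('pics/side1.png');cv2.imwrite('pics/c2.png',cv2.resize(im[100:250,260:460],None,fx=4,fy=4)[:600])
E
```

```text
clock: 3.02
tcp_pos: [524.4, -162.5, 8.0]
tcp_rot: [-180.0, 0.1, 174.4]
ft_force: [0.1, -0.1, 0.2]
finger_gap: 0.997
gripper_force: 0.0
clock: 3.68
tcp_pos: [524.5, -162.6, 8.3]
tcp_rot: [-180.0, 0.1, 174.4]
ft_force: [-0.8, -1.1, 5.1]
finger_gap: 0.648
gripper_force: 42.5
{'clock': np.float64(3.68), 'joint_pos': array([-1.8460e+01,  3.7910e+01,  1.0865e+02, -1.0000e-02,  3.3340e+01,
       -1.0289e+02]), 'tcp_pos': array([ 524.53, -162.63,    8.29]), 'tcp_rot': array([-1.7997e+02,  9.0000e-02,  1.7444e+02]), 'ft_force': array([-0.82, -1.12,  5.1 ]), 'torque': array([-0.1 ,  0.17, -0.01]), 'finger_gap': np.float64(0.65), 'gripper_force': np.float64(42.52)}
```

View pics/c2.png

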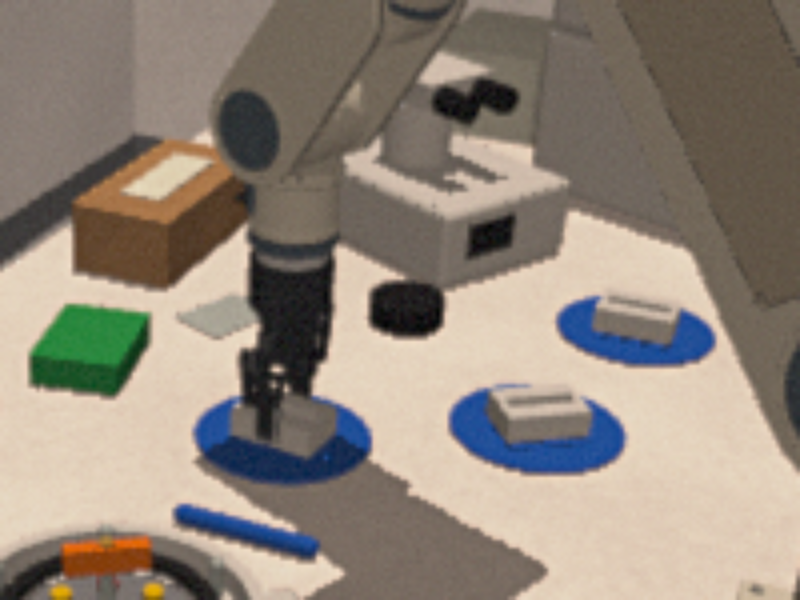

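```bash
python3 -m handwheel '[[[5,0,0,0,0,0,0],[5,0,0,-0.5,0,0,0],[5,0,0,-2,0,0,0],[5,0,0,-4,0,0,0],[5,0,0,-7,0,0,0],[5,0,0,-10,0,0,0],[5,0,0,-13,0,0,0],[5,0,0,-16,0,0,0],[5,0,0,-18,0,0,0],[5,0,0,-18.2,0,0,0],[5,0,0,-18.2,0,0,0]]]' 60
python3 - <<'E'
from h import *
st();rel(496.7,226.2,190,214.5)
E
```

```text
clock: 4.65
tcp_pos: [524.2, -162.3, 190.2]
tcp_rot: [-180.0, 0.1, 174.4]
ft_force: [-0.2, -0.5, -4.5]
finger_gap: 0.643
gripper_force: 65.4
{'clock': np.float64(4.65), 'joint_pos': array([ -18.45,   20.89,  105.04,    0.  ,   53.94, -102.89]), 'tcp_pos': array([ 524.18, -162.35,  190.22]), 'tcp_rot': array([-1.7997e+02,  1.3000e-01,  1.7444e+02]), 'ft_force': array([-0.17, -0.51, -4.5 ]), 'torque': array([-0.06,  0.01,  0.06]), 'finger_gap': np.float64(0.64), 'gripper_force': np.float64(65.37)}
d cm [ 6.500e+00  3.841e+01 -1.000e-02] rot [ -0.1   0.1 -40.1]
```

```bash
python3 -m handwheel '[[[5,0.3,1.5,0,0,0,-2],[5,0.8,4.5,0,0,0,-5],[5,1.3,8,0,0,0,-9],[5,1.9,11.5,0,0,0,-13],[5,2.5,15,0,0,0,-17],[5,3.1,18.5,0,0,0,-21],[5,3.7,22,0,0,0,-25],[5,4.3,25.5,0,0,0,-29],[5,4.9,29,0,0,0,-33],[5,5.5,32,0,0,0,-36],[5,5.9,34.5,0,0,0,-38],[5,6.2,36.5,0,0,0,-39.5]]]' 60
python3 -m handwheel '[[[5,0.2,1,0,0,0,-0.6],[5,0.3,1.7,0,0,0,-0.6],[5,0.3,1.9,0,0,0,-0.6],[5,0.3,1.9,0,0,0,-0.6],[5,0.3,1.9,0,0,0,-0.6]]]'
python3 - <<'E'
from h import *
st();rel(496.7,226.2,170,214.5);snap('side','side2');snap('top','top2')
im=cv2.imread('pics/side2.png')[160:310,200:400];b=cv2.imread('pics/top2.png')[150:300,170:340]
cv2.imwrite('pics/c3.png',cv2.resize(im,None,fx=4,fy=4))
E
```

```text
clock: 5.65
tcp_pos: [495.5, 208.6, 186.7]
tcp_rot: [179.9, -0.2, -145.9]
ft_force: [0.8, 0.4, -4.9]
finger_gap: 0.641
gripper_force: 65.2
clock: 6.07
tcp_pos: [484.2, 220.1, 188.9]
tcp_rot: [-180.0, -0.1, -145.5]
ft_force: [0.2, -0.2, -3.9]
finger_gap: 0.642
gripper_force: 65.2
{'clock': np.float64(6.07), 'joint_pos': array([ 2.3170e+01,  1.9730e+01,  1.0706e+02, -2.0000e-02,  5.3250e+01,
       -1.0130e+02]), 'tcp_pos': array([484.2 , 220.14, 188.94]), 'tcp_rot': array([-1.8000e+02, -5.0000e-02, -1.4552e+02]), 'ft_force': array([ 0.18, -0.22, -3.9 ]), 'torque': array([-0.03,  0.01,  0.  ]), 'finger_gap': np.float64(0.64), 'gripper_force': np.float64(65.23)}
d cm [-1.37 -0.21  1.89] rot [-0.  -0.1 -0. ]
```

View pics/c3.png

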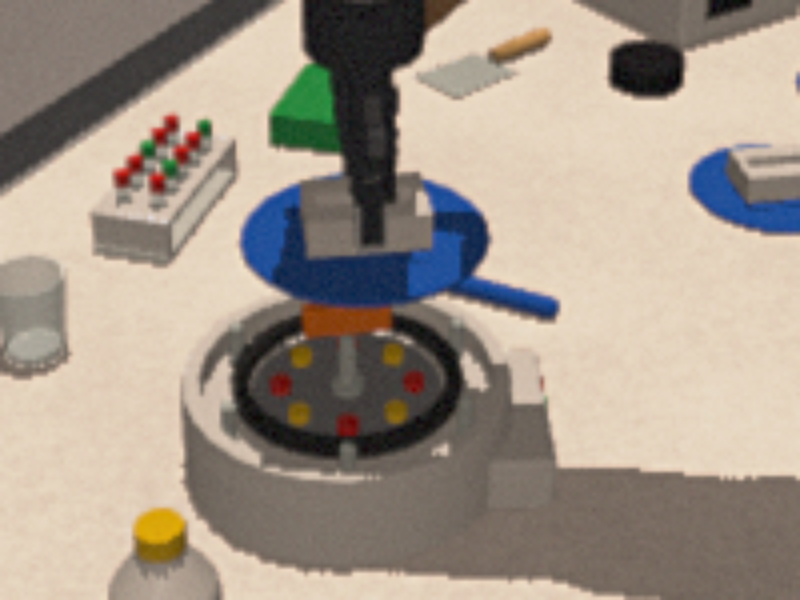

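The side view shows the cover held level above the nut; the nut (345,320) is just left of the finger line. Aligning, then comparing both in the same camera.

```bash
python3 -m handwheel '[[[5,-0.7,-0.1,0.5,0,0,0],[5,-1.37,-0.2,1,0,0,0],[5,-1.37,-0.2,1.5,0,0,0],[5,-1.37,-0.2,1.9,0,0,0],[5,-1.37,-0.2,1.9,0,0,0],[5,-1.37,-0.2,1.9,0,0,0]]]' 60
python3 - <<'E'
from h import *
st()
def hull_ell(m,n,z):
    cs,_=cv2.findContours(m.astype(np.uint8),0,1);c=max(cs,key=cv2.contourArea);h=cv2.convexHull(c)[:,0].astype(float)
    # subpixel-ish: circle fit on plane z
    P=np.array([onplane(n,*p,z)[:2] for p in h]);A=np.c_[2*P,np.ones(len(P))]
    for _ in range(4):
        s=np.linalg.lstsq(A,(P**2).sum(1),rcond=None)[0];r=np.sqrt(s[2]+s[:2]@s[:2]);e=np.hypot(*(P-s[:2]).T)-r
        k=abs(e)<max(2*e.std(),1.);P,A=P[k],A[k]
    return s[:2].round(1),r.round(1),len(P),e.std().round(2)
im,d=snap('side','side3');it,dt=snap('top','top3')
for n,i,z in(('side',im,(160,165)),('top',it,(165,))):
    h=cv2.cvtColor(i,cv2.COLOR_RGB2HSV);m=(h[...,0]>100)&(h[...,0]<130)&(h[...,1]>130)
    if n=='side': m[:195]=0;m[250:]=0;m[:,:250]=0;m[:,330:]=0
    else: m[:180]=0;m[255:]=0;m[:,:190]=0;m[:,280:]=0
    for zz in z: print(n,'disc',zz,hull_ell(m,n,zz))
    w=cloud(n,dt if n=='top' else d);print(' z of blue',np.nanmedian(w[m][:,2]),m.sum())
i0=np.load('pics/side0_im.npy');g=i0.mean(-1);m=g<45;m[:228]=0;m[285:]=0;m[:,:245]=0;m[:,:245]=0;m[:,328:]=0
print('seal side',hull_ell(m,'side',72))
i0=np.load('pics/top0_im.npy');g=i0.mean(-1);m=g<50;m[:175]=0;m[262:]=0;m[:,:195]=0;m[:,280:]=0
print('seal top',hull_ell(m,'top',72))
i0=np.load('pics/side0_im.npy');h=cv2.cvtColor(i0,cv2.COLOR_RGB2HSV);m=(h[...,0]>3)&(h[...,0]<16)&(h[...,1]>170);m[:228]=0;m[250:]=0;m[:,:270]=0;m[:,305:]=0
n,l,s,c=cv2.connectedComponentsWithStats(m.astype(np.uint8));print(s[1:],c[1:])
for z in (112,118,124):print(onplane('side',*c[1+s[1:,4].argmax()],z))
cv2.imwrite('pics/c4.png',np.vstack([cv2.resize(im[195:270,240:340],None,fx=4,fy=4),cv2.resize(it[175:250,185:285],None,fx=4,fy=4)])[:,:,::-1])
E
```

```text
clock: 6.67
tcp_pos: [496.4, 227.0, 169.6]
tcp_rot: [180.0, -0.1, -145.5]
ft_force: [-0.1, 0.2, -4.0]
finger_gap: 0.648
gripper_force: 65.3
{'clock': np.float64(6.67), 'joint_pos': array([  23.32,   22.41,  106.05,    0.  ,   51.62, -101.22]), 'tcp_pos': array([496.37, 226.98, 169.64]), 'tcp_rot': array([ 1.7998e+02, -9.0000e-02, -1.4546e+02]), 'ft_force': array([-0.12,  0.16, -4.01]), 'torque': array([-0.03, -0.03, -0.01]), 'finger_gap': np.float64(0.65), 'gripper_force': np.float64(65.27)}
side disc 160 (array([497.8, 222.8]), np.float64(81.1), 18, np.float64(1.31))
side disc 165 (array([494.1, 229.6]), np.float64(80.4), 18, np.float64(1.3))
 z of blue 166.04950457022665 1016
top disc 165 (array([496.5, 221.7]), np.float64(74.5), 14, np.float64(1.96))
 z of blue 165.29029734855544 443
seal side (array([491.1, 230.3]), np.float64(82.0), 13, np.float64(1.0))
seal top (array([496. , 225.7]), np.float64(76.9), 26, np.float64(0.36))
[[275 234  23  10 172]] [[286.27325581 238.77906977]]
[500.17959559 217.59348167 112.        ]
[496.01043162 225.16597467 118.        ]
[491.84126765 232.73846767 124.        ]
```

View pics/c4.png

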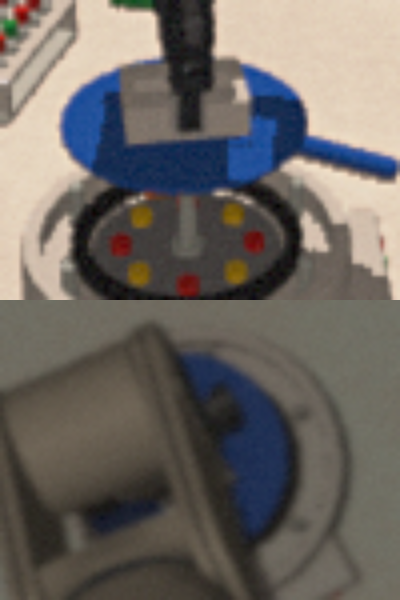

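```bash
cat >> h.py <<'E'
def proj(n,X):
    c=env.calibration(n);K=np.array(c['mtx']);P=np.array(c['pose'])
    x=(np.atleast_2d(X)-P[:3,3])@P[:3,:3];return np.c_[K[0,2]+K[0,0]*x[:,0]/-x[:,2],K[1,2]-K[1,1]*x[:,1]/-x[:,2]]
def fit_circ(n,pts,z,r,x0):
    from scipy.optimize import least_squares
    W=np.array([onplane(n,*p,z)[:2] for p in pts])
    f=lambda c:np.hypot(*(W-c).T)-r
    s=least_squares(f,x0,loss='soft_l1',f_scale=1.);return s.x.round(2),np.abs(s.fun).mean().round(2)
E
python3 - <<'E'
from h import *
im=np.load('pics/side3_im.npy').astype(int);b=im[...,2]-im[...,0]
# subpixel edges of blue on left/right per row & bottom per column
L=[];Rr=[];B=[]
def cross(a,t=40):
    k=np.nonzero((a[:-1]<t)&(a[1:]>=t))[0]; return [i+(t-a[i])/(a[i+1]-a[i]) for i in k]
print(b[224,250:262],b[224,310:326])
for v in range(216,236):
    c=cross(b[v,245:280]);  
    if c:L.append((245+c[0],v))
    c=cross(b[v,300:318][::-1]) if v<228 else []
    if c:Rr.append((317-c[0],v))
for u in range(268,304):
    c=cross(b[225:255,u][::-1])
    if c:B.append((u,254-c[0]))
print(L[::4],Rr[::3],B[::8])
# top rim z=166.3 for sides (upper half); bottom rim z=161.3 for near edge
x0=[496.4,227]
print('bottom rim',fit_circ('side',B,161.3,82,x0)); print('L+B',fit_circ('side',[p for p in L if p[1]>226]+B,161.3,82,x0))
print('sides top rim',fit_circ('side',[p for p in L if p[1]<225]+Rr,166.3,82,x0))
# nut in side0: predicted box projections, vs silhouette
i0=np.load('pics/side0_im.npy');h=cv2.cvtColor(i0,cv2.COLOR_RGB2HSV);m=((h[...,0]>3)&(h[...,0]<16)&(h[...,1]>150)).astype(np.uint8);m[:228]=0;m[250:]=0;m[:,:270]=0;m[:,305:]=0
from scipy.optimize import minimize
def sil(p,S=8):
    x,y,z,a=p;a=np.radians(a);c=np.array([(i,j,k) for i in(-30,30) for j in(-6,6) for k in(0,22)],float)
    Rz=np.array([[np.cos(a),-np.sin(a),0],[np.sin(a),np.cos(a),0],[0,0,1]])
    q=proj(n,c@Rz.T+[x,y,z]);return q
def cost(p):
    q=sil(p);hl=cv2.convexHull(((q-o+.5)*8).astype(np.float32).round().astype(np.int32));M=np.zeros((60*8,60*8),np.uint8);cv2.fillConvexPoly(M,hl,1)
    return np.abs(cv2.resize(M.astype(np.float32),(60,60),interpolation=cv2.INTER_AREA)-T).sum()
for n in('side','top'):
    i0=np.load(f'pics/{n}0_im.npy').astype(float);cen=(286,238) if n=='side' else(232,215);o=np.array(cen)-30
    s=i0[...,0]-i0[...,2];s=s[o[1]:o[1]+60,o[0]:o[0]+60];hi=np.percentile(s[22:38,22:38],92);T=np.clip(s/hi,0,1);T[T<.25]=0;yy,xx=np.mgrid[:60,:60];T[(abs(xx-30)>16)|(abs(yy-30)>(9 if n=='side' else 13))]=0
    best=min((cost((x,y,z,a)),x,y,z,a) for x in np.arange(492,502,1.) for y in np.arange(221,232,1.) for z in((105,107,109)) for a in(31,33,35,37,39));print(n,hi,best,T.sum())
E
```

```text
[-38 -37 -40 -40 -50  27 107 128 122 119 120 122] [ 60  57  56  48  57  61  13 -50 -40 -40 -41 -37 -38 -40 -42 -41]
[(np.float64(260.55555555555554), 216), (np.float64(257.0), 220), (np.float64(255.1625), 224), (np.float64(255.2), 228), (np.float64(256.9012345679012), 232)] [(np.float64(311.3636363636364), 216), (np.float64(314.22549019607845), 219), (np.float64(314.84), 222), (np.float64(315.45098039215685), 225)] [(268, np.float64(240.3)), (276, np.float64(241.6764705882353)), (284, np.float64(242.4)), (292, np.float64(242.43589743589743)), (300, np.float64(240.85185185185185))]
bottom rim (array([498.49, 223.97]), np.float64(1.29))
L+B (array([497.08, 223.06]), np.float64(1.1))
sides top rim (array([494.22, 232.49]), np.float64(1.68))
side 191.4000000000001 (np.float64(95.46476619644729), np.float64(498.0), np.float64(223.0), 105, 31) 145.3416927899686Traceback (most recent call last):
  File "<stdin>", line 34, in <module>
  File "<stdin>", line 34, in <genexpr>
  File "<stdin>", line 29, in cost
  File "<stdin>", line 27, in sil
  File "h.py", line 22, in proj
    c=env.calibration(n);K=np.array(c['mtx']);P=np.array(c['pose'])
ValueError: time passes only in moves, steps and waits
```

Run:
```python
from h import *
for n in('side','top'):
  print(n,proj(n,[[496.4,227,166.3],[497.2,226.2,166.3],[496.9,226.2,118],[496.9,226.2,107],[496.9,226.2,129],[496.9,226.2,72]]).round(1).tolist())
a=np.radians(35);e=np.array([np.cos(a),np.sin(a),0]);f=np.array([-e[1],e[0],0]);c=np.array([496.9,226.2,107])
q=proj('side',[c+i*e*30+j*f*6+[0,0,k] for i in(-1,1) for j in(-1,1) for k in(0,22)]);print('pred nut',q.min(0).round(1),q.max(0).round(1))
t=np.linspace(0,6.28,181);q=proj('side',np.c_[496.4+82*np.cos(t),227+82*np.sin(t),0*t+166.3]);q2=proj('side',np.c_[496.4+82*np.cos(t),227+82*np.sin(t),0*t+161.3]);print('pred disc',q.min(0).round(1),q.max(0).round(1),q2.max(0).round(1))
i0=np.load('pics/side0_im.npy').astype(int);s=i0[...,0]-i0[...,2]
print(s[238,270:302],s[228:250,280],s[228:250,292])
i3=np.load('pics/side3_im.npy').astype(int);b=i3[...,2]-i3[...,0]
print(b[226,250:262],b[221,308:322],b[236:248,285])
```

```text
side [[285.6, 224.0], [285.5, 223.8], [285.8, 238.9], [285.8, 242.2], [285.8, 235.5], [286.0, 252.7]]
top [[229.8, 214.4], [230.0, 214.1], [232.6, 215.2], [233.2, 215.4], [232.0, 214.9], [234.9, 216.0]]
pred nut [274.4 233.4] [297.1 244.5]
pred disc [254.2 208.3] [316.7 242. ] [316.6 243.7]
[ 21  17  18  18   9  70 164 160 146 128 117 114 115 116 117 123 104 120
 116 116 112 115 112 104 113 115 113  79  19  10  13  19] [ 42  42  43  39  29  18  19  79 204 201 117 107 113 116 114  91  30   9
  10  14  10  11] [ 43  45  46  35  29  16  85 203 198 118 112 109 120 116  86  21  10  11
  10  13  13  12]
[-38 -38 -40 -42 -39  57 121 119 122 122 122 118] [ 58  61  61  60  62  70  65  11 -41 -44 -40 -37 -40 -39] [ 62  62  54  54  63  71  48   8 -19 -18 -12 -12]
```

Lateral checks agree within a millimetre; disc projects where the TCP predicts. Correct y by −1 mm and lower onto the nut slowly.

```bash
python3 -m handwheel '[[[5,0.05,-0.09,0,0,0,0],[5,0.05,-0.09,1,0,0,0],[5,0.05,-0.09,2,0,0,0],[5,0.05,-0.09,2.6,0,0,0],[5,0.05,-0.09,2.9,0,0,0],[5,0.05,-0.09,3.1,0,0,0],[5,0.05,-0.09,3.3,0,0,0],[5,0.05,-0.09,3.5,0,0,0],[5,0.05,-0.09,3.5,0,0,0]]]' 60
python3 -m handwheel '[[[5,0,0,0.15,0,0,0],[5,0,0,0.3,0,0,0],[5,0,0,0.45,0,0,0],[5,0,0,0.6,0,0,0],[5,0,0,0.6,0,0,0]]]'
python3 - <<'E'
from h import *
st()
im,d=snap('side','side4')
cv2.imwrite('pics/c5.png',cv2.resize(im[205:285,235:345],None,fx=5,fy=5,interpolation=2)[:,:,::-1])
E
```

```text
clock: 7.52
tcp_pos: [496.9, 226.2, 135.1]
tcp_rot: [180.0, -0.0, -145.5]
ft_force: [1.3, 0.2, -4.3]
finger_gap: 0.642
gripper_force: 65.3
clock: 7.93
tcp_pos: [496.8, 226.1, 129.0]
tcp_rot: [180.0, -0.0, -145.5]
ft_force: [-0.2, -0.6, -3.5]
finger_gap: 0.641
gripper_force: 65.3
{'clock': np.float64(7.93), 'joint_pos': array([  23.22,   25.9 ,  107.38,    0.  ,   46.74, -101.32]), 'tcp_pos': array([496.79, 226.12, 129.05]), 'tcp_rot': array([ 1.7999e+02, -2.0000e-02, -1.4546e+02]), 'ft_force': array([-0.16, -0.55, -3.5 ]), 'torque': array([ 0.01, -0.03,  0.07]), 'finger_gap': np.float64(0.64), 'gripper_force': np.float64(65.33)}
```

View pics/c5.png

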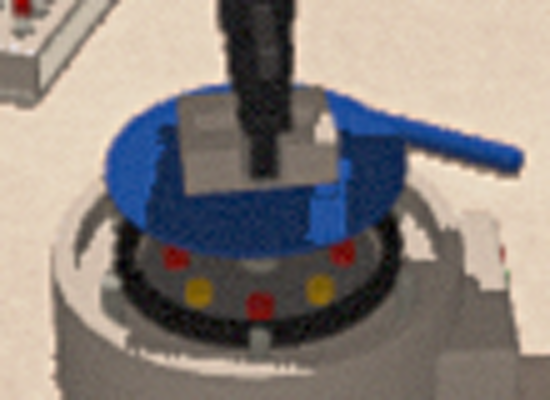

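The cover is level and the nut is in the slot with no contact force (underside ≈121, nut top ≈129). Continue down.

```bash
python3 -m handwheel '[[[5,0,0,0.4,0,0,0],[5,0,0,0.9,0,0,0],[5,0,0,1.4,0,0,0],[5,0,0,1.9,0,0,0],[5,0,0,2.3,0,0,0],[5,0,0,2.6,0,0,0],[5,0,0,2.6,0,0,0]]]' 60
python3 -m handwheel '[[[5,0,0,0.2,0,0,0],[5,0,0,0.4,0,0,0],[5,0,0,0.6,0,0,0],[5,0,0,0.8,0,0,0],[5,0,0,1.0,0,0,0],[5,0,0,1.2,0,0,0],[5,0,0,1.3,0,0,0],[5,0,0,1.3,0,0,0]]]'
```

```text
clock: 8.57
tcp_pos: [496.5, 226.0, 102.4]
tcp_rot: [180.0, -0.1, -145.5]
ft_force: [1.7, -0.6, -4.1]
finger_gap: 0.64
gripper_force: 65.2
clock: 9.23
tcp_pos: [496.8, 226.1, 90.0]
tcp_rot: [180.0, -0.0, -145.5]
ft_force: [-0.9, -0.2, -4.4]
finger_gap: 0.644
gripper_force: 65.2
```

```bash
python3 -m handwheel '[[[5,0,0,0.2,0,0,0],[5,0,0,0.4,0,0,0],[5,0,0,0.6,0,0,0],[5,0,0,0.75,0,0,0],[5,0,0,0.75,0,0,0]]]' 60
python3 -m handwheel '[[[5,0,0,0.1,0,0,0],[5,0,0,0.2,0,0,0],[5,0,0,0.25,0,0,0],[5,0,0,0.25,0,0,0]]]'
```

```text
clock: 9.65
tcp_pos: [496.7, 226.1, 82.4]
tcp_rot: [180.0, -0.0, -145.5]
ft_force: [0.1, -0.5, -3.5]
finger_gap: 0.644
gripper_force: 65.2
clock: 9.98
tcp_pos: [497.0, 226.2, 80.4]
tcp_rot: [-180.0, 0.0, -145.5]
ft_force: [-1.1, -0.5, -3.3]
finger_gap: 0.643
gripper_force: 65.6
```

```bash
python3 -m handwheel '[[[5,0,0,0.05,0,0,0],[5,0,0,0.1,0,0,0],[5,0,0,0.1,0,0,0],[5,0,0,0.1,0,0,0]]]' 60
python3 -m handwheel '[[[5,0,0,0.05,0,0,0],[5,0,0,0.1,0,0,0],[5,0,0,0.1,0,0,0],[5,0,0,0.1,0,0,0]]]'
```

```text
clock: 10.32
tcp_pos: [497.0, 226.2, 80.0]
tcp_rot: [-180.0, 0.0, -145.5]
ft_force: [-2.0, -1.1, 5.8]
finger_gap: 0.638
gripper_force: 66.6
clock: 10.65
tcp_pos: [497.1, 226.2, 79.7]
tcp_rot: [-180.0, 0.0, -145.5]
ft_force: [-5.6, -1.8, 12.8]
finger_gap: 0.643
gripper_force: 67.5
```

Contact at TCP ≈80 means the underside is at 72: cover home. Release, rise to the nut's wings, and look.

```bash
python3 -m handwheel '[[[5,0,0,-0.1,0,0,0],[6,0,0,-0.1,0,0,0],[8.5,0,0,-0.1,0,0,0],[8.5,0,0,-0.1,0,0,0],[8.5,0,0,-0.1,0,0,0],[8.5,0,0,-0.1,0,0,0],[8.5,0,0,-2,0,0,0],[8.5,0,0,-5,0,0,0],[8.5,0,0,-8,0,0,0],[8.5,0,0,-12,0,0,0],[8.5,0,0,-12,0,0,0],[8.5,0,0,-12,0,0,0]]]' 20
python3 - <<'E'
from h import *
st();im,d=snap('side','side5')
cv2.imwrite('pics/c6.png',cv2.resize(im[195:295,235:345],None,fx=5,fy=5,interpolation=2)[:,:,::-1])
w=cloud('side',d);h=cv2.cvtColor(im,cv2.COLOR_RGB2HSV);m=(h[...,0]>100)&(h[...,0]<130)&(h[...,1]>130);m[:, :245]=0;m[:,330:]=0;m[:232]=0;m[290:]=0
p=w[m];p=p[~np.isnan(p[:,0])];A=np.c_[p[:,:2]-[496.6,226],np.ones(len(p))];print('disc plane',np.linalg.lstsq(A,p[:,2],rcond=None)[0],len(p))
im,d=snap('top','top5')
E
```

```text
clock: 11.65
tcp_pos: [498.5, 226.8, 200.7]
tcp_rot: [-179.9, 0.3, -145.5]
ft_force: [-0.2, 0.2, -0.7]
finger_gap: 0.996
gripper_force: 0.0
{'clock': np.float64(11.65), 'joint_pos': array([  23.22,   19.91,  104.85,    0.  ,   54.93, -101.32]), 'tcp_pos': array([498.53, 226.84, 200.71]), 'tcp_rot': array([-179.94,    0.31, -145.46]), 'ft_force': array([-0.2,  0.2, -0.7]), 'torque': array([ 0.04,  0.03, -0.02]), 'finger_gap': np.float64(1.0), 'gripper_force': np.float64(0.0)}
disc plane [-2.38524052e-02  1.63259961e-01  7.14676516e+01] 1073
```

View pics/c6.png

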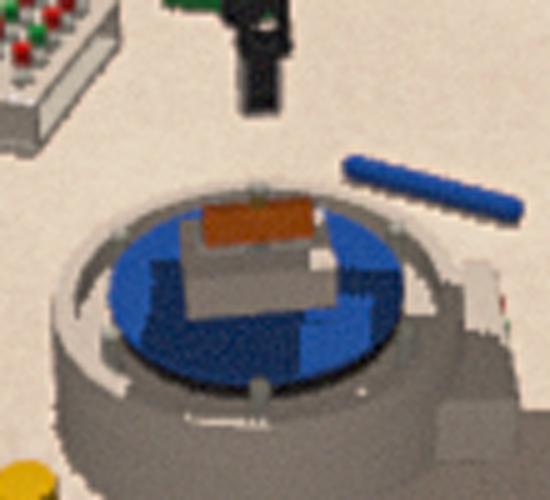

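Picture: the nut (258,220) stands through the slot, cover lies flat inside the pins. Now go for the nut.

```bash
python3 - <<'E'
from h import *
im=np.load('pics/side5_im.npy');d=np.load('pics/side5.npy');w=cloud('side',d);h=cv2.cvtColor(im,cv2.COLOR_RGB2HSV)
m=(h[...,0]>100)&(h[...,0]<130)&(h[...,1]>130)&(np.hypot(w[...,0]-496.6,w[...,1]-226)<76)&(w[...,2]>50);p=w[m]
A=np.c_[p[:,:2]-[496.6,226],np.ones(len(p))];print('disc plane',np.linalg.lstsq(A,p[:,2],rcond=None)[0],len(p))
st();rel(496.8,226.1,113,214.5)
E
python3 -m handwheel '[[[8.5,0,0,2,0,0,0],[8.5,0,0,4,0,0,0],[8.5,0,0,6,0,0,0],[8.5,0,0,7.5,0,0,0],[8.5,0,0,8.3,0,0,0],[8.5,0,0,8.7,0,0,0],[8.5,0,0,8.7,0,0,0],[8.5,0,0,8.7,0,0,0]]]' 20
python3 -m handwheel '[[[5,0,0,0,0,0,0],[2,0,0,0,0,0,0],[0.8,0,0,0,0,0,0],[0.8,0,0,0,0,0,0],[0.8,0,0,0,0,0,0],[0.8,0,0,0,0,0,0],[0.8,0,0,0,0,0,0],[0.8,0,0,0,0,0,0],[0.8,0,0,0,0,0,0],[0.8,0,0,0,0,0,0],[0.8,0,0,0,0,0,0],[0.8,0,0,0,0,0,0]]]' 20
python3 -c "
from h import *
st()"
```

```text
disc plane [ 9.56150078e-04 -2.66280013e-03  7.79146646e+01] 795
{'clock': np.float64(11.75), 'joint_pos': array([  23.22,   20.11,  105.02,    0.  ,   54.91, -101.32]), 'tcp_pos': array([496.47, 225.98, 197.74]), 'tcp_rot': array([ 1.7999e+02, -4.0000e-02, -1.4546e+02]), 'ft_force': array([-0.37,  0.44, -0.21]), 'torque': array([-0.  , -0.01, -0.02]), 'finger_gap': np.float64(0.99), 'gripper_force': np.float64(0.0)}
d cm [-0.04 -0.01  8.47] rot [ 0. -0.  0.]
clock: 12.42
tcp_pos: [497.0, 226.2, 111.3]
tcp_rot: [180.0, -0.0, -145.5]
ft_force: [0.0, 0.3, 0.2]
finger_gap: 0.99
gripper_force: 0.0
clock: 13.42
tcp_pos: [497.2, 225.9, 111.5]
tcp_rot: [-180.0, 0.0, -145.5]
ft_force: [1.2, -6.0, 5.6]
finger_gap: 0.133
gripper_force: 26.8
{'clock': np.float64(13.42), 'joint_pos': array([ 2.3200e+01,  2.7510e+01,  1.0781e+02, -4.0000e-02,  4.4660e+01,
       -1.0132e+02]), 'tcp_pos': array([497.22, 225.93, 111.54]), 'tcp_rot': array([-1.7997e+02,  1.0000e-02, -1.4545e+02]), 'ft_force': array([ 1.2 , -5.99,  5.57]), 'torque': array([-0.87, -0.23,  0.05]), 'finger_gap': np.float64(0.13), 'gripper_force': np.float64(26.79)}
```

```bash
python3 -m handwheel '[[[0.8,0,-0.03,0,0,0,0],[0.8,0,-0.03,0.02,0,0,4],[0.8,0,-0.03,0.04,0,0,8],[0.8,0,-0.03,0.055,0,0,12],[0.8,0,-0.03,0.07,0,0,16],[0.8,0,-0.03,0.09,0,0,20],[0.8,0,-0.03,0.11,0,0,24],[0.8,0,-0.03,0.11,0,0,24]]]' 80
python3 -c "
from h import *
st()"
```

```text
clock: 14.08
tcp_pos: [497.5, 225.5, 110.6]
tcp_rot: [-180.0, 0.0, -169.7]
ft_force: [0.7, -6.8, 7.6]
finger_gap: 0.117
gripper_force: 78.3
{'clock': np.float64(14.08), 'joint_pos': array([ 2.3160e+01,  2.7600e+01,  1.0783e+02, -5.0000e-02,  4.4550e+01,
       -7.7130e+01]), 'tcp_pos': array([497.46, 225.55, 110.6 ]), 'tcp_rot': array([-1.7997e+02,  3.0000e-02, -1.6967e+02]), 'ft_force': array([ 0.75, -6.82,  7.61]), 'torque': array([-1.02, -0.14, -0.06]), 'finger_gap': np.float64(0.12), 'gripper_force': np.float64(78.27)}
```

```bash
python3 -m handwheel '[[[0.8,0,-0.04,0,0,0,4],[0.8,0,-0.04,0.015,0,0,8],[0.8,0,-0.04,0.03,0,0,12],[0.8,0,-0.04,0.05,0,0,16],[0.8,0,-0.04,0.07,0,0,20],[0.8,0,-0.04,0.07,0,0,20]]]' 80
python3 -c "
from h import *
st()"
```

```text
clock: 14.58
tcp_pos: [497.5, 225.1, 109.8]
tcp_rot: [-180.0, 0.0, 170.3]
ft_force: [1.4, -6.4, 5.5]
finger_gap: 0.116
gripper_force: 78.4
{'clock': np.float64(14.58), 'joint_pos': array([ 2.3120e+01,  2.7670e+01,  1.0786e+02, -5.0000e-02,  4.4450e+01,
       -5.7170e+01]), 'tcp_pos': array([497.48, 225.14, 109.76]), 'tcp_rot': array([-1.7998e+02,  3.0000e-02,  1.7033e+02]), 'ft_force': array([ 1.36, -6.42,  5.51]), 'torque': array([-1.05, -0.21, -0.03]), 'finger_gap': np.float64(0.12), 'gripper_force': np.float64(78.35)}
```

```bash
python3 -m handwheel '[[[0.8,0,0,0.02,0,0,4],[0.8,0,0,0.04,0,0,8],[0.8,0,0,0.055,0,0,12],[0.8,0,0,0.055,0,0,12]]]' 80
python3 -c "
from h import *
print(env.state()['torque'])"
python3 -m handwheel '[[[0.8,0,0,0.02,0,0,4],[0.8,0,0,0.04,0,0,8],[0.8,0,0,0.055,0,0,12],[0.8,0,0,0.055,0,0,12]]]' 80
python3 -c "
from h import *
print(env.state()['torque'])"
```

```text
clock: 14.92
tcp_pos: [497.4, 224.9, 109.3]
tcp_rot: [-180.0, 0.0, 158.3]
ft_force: [0.2, -7.8, 8.2]
finger_gap: 0.115
gripper_force: 78.5
[-1.25135027 -0.16267466 -0.09769518]
clock: 15.25
tcp_pos: [497.4, 224.7, 108.9]
tcp_rot: [-179.9, 0.0, 146.4]
ft_force: [-0.6, -9.9, 9.0]
finger_gap: 0.117
gripper_force: 78.8
[-1.48696989 -0.0876393  -0.14654222]
```

```bash
for i in 1; do python3 -m handwheel '[[[0.8,-0.03,-0.04,0.015,0,0,3],[0.8,-0.03,-0.04,0.025,0,0,6],[0.8,-0.03,-0.04,0.04,0,0,9],[0.8,-0.03,-0.04,0.04,0,0,9]]]' 80
python3 -c "
from h import *
print(env.state()['torque'])"; done
python3 -m handwheel '[[[0.8,0,0,0.015,0,0,3],[0.8,0,0,0.025,0,0,6],[0.8,0,0,0.04,0,0,9],[0.8,0,0,0.04,0,0,9]]]' 80
python3 -c "
from h import *
st();snap('side','side6')"
```

```text
clock: 15.58
tcp_pos: [497.3, 224.5, 108.6]
tcp_rot: [-180.0, 0.0, 137.4]
ft_force: [-0.6, -7.6, 10.4]
finger_gap: 0.117
gripper_force: 79.0
[-1.16515524  0.11360147 -0.00354371]
clock: 15.92
tcp_pos: [497.2, 224.4, 108.6]
tcp_rot: [-180.0, 0.0, 128.4]
ft_force: [-1.7, -9.1, 15.0]
finger_gap: 0.116
gripper_force: 79.6
{'clock': np.float64(15.92), 'joint_pos': array([ 2.3070e+01,  2.7760e+01,  1.0793e+02, -8.0000e-02,  4.4340e+01,
       -1.5310e+01]), 'tcp_pos': array([497.19, 224.42, 108.58]), 'tcp_rot': array([-1.7996e+02,  5.0000e-02,  1.2844e+02]), 'ft_force': array([-1.67, -9.05, 15.02]), 'torque': array([-1.36,  0.38,  0.18]), 'finger_gap': np.float64(0.12), 'gripper_force': np.float64(79.59)}
```

```bash
python3 -c "
import cv2
im=cv2.imread('pics/side6.png');cv2.imwrite('pics/c7.png',cv2.resize(im[200:280,240:340],None,fx=7,fy=7,interpolation=2))"
```

```text
(no output)
```

View pics/c7.png

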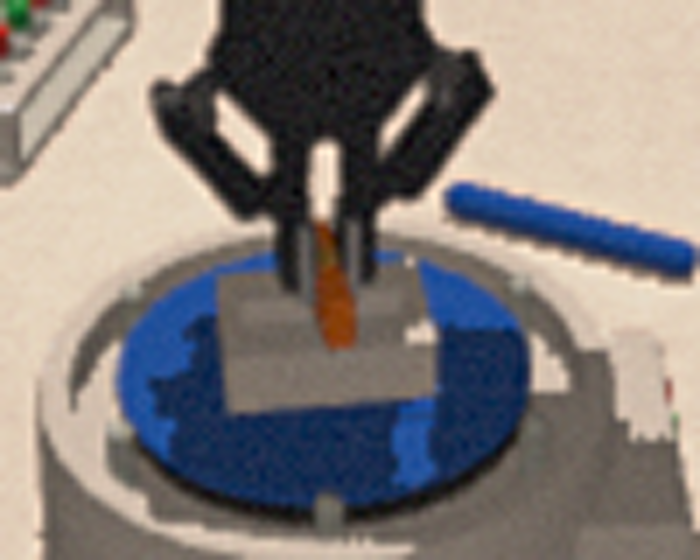

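The nut is now crosswise over the block at (335,290) and still well held. Continue in small steps watching the torque.

```bash
python3 -m handwheel '[[[0.8,0,0,0,0,0,3],[0.8,0,0,0,0,0,6],[0.8,0,0,0,0,0,6]]]' 80
python3 -c "
from h import *
print(env.state()['torque'])"
python3 -m handwheel '[[[0.8,0,0,0.01,0,0,3],[0.8,0,0,0.02,0,0,6],[0.8,0,0,0.02,0,0,6]]]' 80
python3 -c "
from h import *
print(env.state()['torque'])"
```

```text
clock: 16.22
tcp_pos: [497.1, 224.3, 108.5]
tcp_rot: [-179.9, 0.1, 122.5]
ft_force: [-2.2, -8.2, 14.7]
finger_gap: 0.117
gripper_force: 79.6
[-1.40166395  0.39748508  0.29234421]
clock: 16.47
tcp_pos: [497.0, 224.3, 108.5]
tcp_rot: [-179.9, 0.1, 116.5]
ft_force: [-2.7, -9.0, 17.5]
finger_gap: 0.115
gripper_force: 80.0
[-1.46295463  0.56207902  0.42327312]
```

```bash
python3 -m handwheel '[[[0.8,0,0,0,0,0,2],[0.8,0,0,0,0,0,4],[0.8,0,0,0,0,0,4]]]' 100
python3 -c "
from h import *
print(env.state()['torque'])"
python3 -m handwheel '[[[0.8,0,0,0,0,0,2],[0.8,0,0,0,0,0,4],[0.8,0,0,0,0,0,4]]]' 100
python3 -c "
from h import *
print(env.state()['torque'])"
```

```text
clock: 16.72
tcp_pos: [496.9, 224.2, 108.5]
tcp_rot: [-179.9, 0.1, 112.5]
ft_force: [-3.6, -9.1, 16.6]
finger_gap: 0.112
gripper_force: 86.4
[-1.56503435  0.53892813  0.45174293]
clock: 16.97
tcp_pos: [496.9, 224.2, 108.5]
tcp_rot: [-179.9, 0.1, 108.5]
ft_force: [-3.8, -9.2, 17.6]
finger_gap: 0.115
gripper_force: 86.4
[-1.53598939  0.57782126  0.49140474]
```

```bash
python3 -m handwheel '[[[0.8,0,0,0,0,0,2],[0.8,0,0,0,0,0,4],[0.8,0,0,0,0,0,4]]]' 100
python3 -c "
from h import *
print(env.state()['torque'])"
python3 -m handwheel '[[[0.8,0,0,0,0,0,2],[0.8,0,0,0,0,0,4],[0.8,0,0,0,0,0,4]]]' 100
python3 -c "
from h import *
st();snap('side','side7')"
```

```text
clock: 17.22
tcp_pos: [496.8, 224.2, 108.5]
tcp_rot: [-179.9, 0.1, 104.6]
ft_force: [-4.4, -9.3, 17.6]
finger_gap: 0.116
gripper_force: 86.5
[-1.52917815  0.62624508  0.57251055]
clock: 17.47
tcp_pos: [496.7, 224.2, 108.5]
tcp_rot: [-179.9, 0.1, 100.6]
ft_force: [-3.4, -9.1, 18.4]
finger_gap: 0.121
gripper_force: 86.9
{'clock': np.float64(17.47), 'joint_pos': array([ 23.08,  27.75, 107.96,  -0.12,  44.37,  12.59]), 'tcp_pos': array([496.73, 224.17, 108.5 ]), 'tcp_rot': array([-1.7994e+02,  1.0000e-01,  1.0058e+02]), 'ft_force': array([-3.41, -9.08, 18.41]), 'torque': array([-1.53,  0.64,  0.8 ]), 'finger_gap': np.float64(0.12), 'gripper_force': np.float64(86.94)}
```

Torque has climbed clearly (0.57→0.80 N m in 4°): snug. Let go and rise.

```bash
python3 -m handwheel '[[[2,0,0,-0.05,0,0,0],[4,0,0,-0.1,0,0,0],[6,0,0,-0.1,0,0,0],[6,0,0,-0.1,0,0,0],[6,0,0,-0.1,0,0,0],[6,0,0,-1,0,0,0],[6,0,0,-3,0,0,0],[6,0,0,-6,0,0,0],[6,0,0,-9,0,0,0],[6,0,0,-11,0,0,0],[6,0,0,-11,0,0,0],[6,0,0,-11,0,0,0]]]' 20
python3 - <<'E'
from h import *
st();im,d=snap('side','side8');w=cloud('side',d);h=cv2.cvtColor(im,cv2.COLOR_RGB2HSV)
m=(h[...,0]>100)&(h[...,0]<130)&(h[...,1]>130)&(np.hypot(w[...,0]-496.6,w[...,1]-226)<76)&(w[...,2]>50);p=w[m]
A=np.c_[p[:,:2]-[496.6,226],np.ones(len(p))];print('disc plane',np.linalg.lstsq(A,p[:,2],rcond=None)[0],len(p))
cv2.imwrite('pics/c8.png',cv2.resize(im[195:285,230:340],None,fx=6,fy=6,interpolation=2)[:,:,::-1])
E
```

```text
clock: 18.52
tcp_pos: [498.0, 225.4, 219.1]
tcp_rot: [179.8, -0.0, 100.5]
ft_force: [0.0, -0.3, 0.3]
finger_gap: 0.7
gripper_force: 0.0
{'clock': np.float64(18.52), 'joint_pos': array([2.3110e+01, 1.8490e+01, 1.0408e+02, 1.0000e-02, 5.7250e+01,
       1.2560e+01]), 'tcp_pos': array([497.96, 225.43, 219.12]), 'tcp_rot': array([ 1.7982e+02, -5.0000e-02,  1.0054e+02]), 'ft_force': array([ 0.03, -0.28,  0.28]), 'torque': array([ 0.  , -0.04,  0.01]), 'finger_gap': np.float64(0.7), 'gripper_force': np.float64(0.0)}
disc plane [-6.45282019e-03 -3.41206515e-03  7.71870171e+01] 799
```

View pics/c8.png

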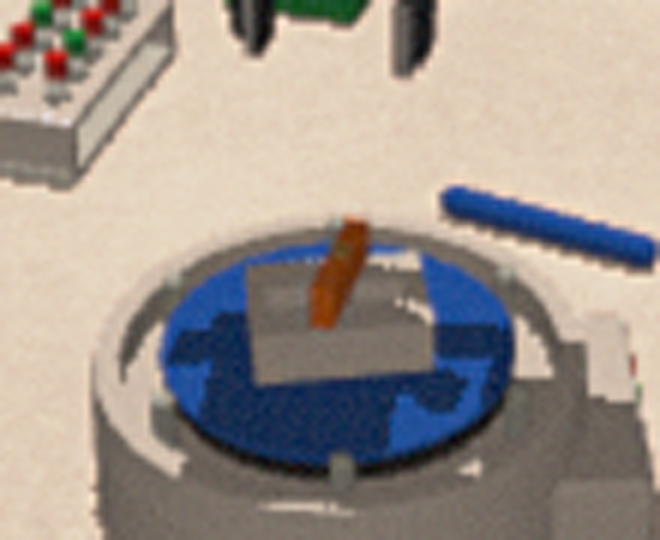

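The nut lies crosswise over the block at (340,275). The cover is flat and has dropped about 0.7 mm into the seal, and the gripper is clear.

```bash
python3 -c "
from workcell import env
print(env.close_job())"
```

```text
the job is handed in; nothing more can be done
None
```

I put the cover flat and fully home on the seal, turned the wing nut clockwise until it was snug (about 0.8 N m), let go with the gripper clear, and handed the job in at about 18.5 s; no verdict came back.

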